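Weigh down three foam-board glue-ups

TASK

Weigh down the three white foam-board glue-ups at the pencil crosses on their floors: stand the large round weight in the box with four walls and the small round weight on the slotted panel with one wall. In the tray with three walls, lay the plywood pad flat on the cross, then stand the medium round weight on the middle of the pad. Set the weights down without dropping them, and leave the square weight, the glue bottle and the roll of tape where they are.

Things in the scene. Friction and masses are not known exactly. Their poses are not given: they have to be found in the camera images.
- large_weight: Large round weight: steel disc 64 mm in diameter, 24 mm high, about 0.6 kg, with a black upright knob 20 mm in diameter on top, from 24 to 56 mm above the underside, in the middle: grip it there. Origin: centre of the underside; z up. Stands on the mat, whose top is at z = 0.003 m.
- medium_weight: Medium round weight: steel disc 48 mm in diameter, 24 mm high, about 0.34 kg, with a black upright knob 20 mm in diameter on top, from 24 to 56 mm above the underside, in the middle: grip it there. Origin: centre of the underside; z up. Stands on the mat, whose top is at z = 0.003 m.
- small_weight: Small round weight: steel disc 34 mm in diameter, 24 mm high, about 0.17 kg, with a black upright knob 20 mm in diameter on top, from 24 to 56 mm above the underside, in the middle: grip it there. Origin: centre of the underside; z up. Stands on the mat, whose top is at z = 0.003 m.
- pad: Plywood pad, a plain block 70 mm (its x) by 50 mm (its y) by 16 mm high, about 45 g, lying loose on the mat. Origin: centre of the underside; z up.
- box_tray: Box with four walls, open on top, 120 by 120 mm outside, 30 mm high. White foam board 5 mm thick, fixed to the mat. A pencil cross marks the middle of the floor. Origin: centre of the underside, right below the cross; the floor's upper face is 5 mm above it; z up, x and y square to the walls.
- u_tray: Tray with three walls, 120 mm (its x) by 170 mm (its y) outside, walls 30 mm high on the +x side and both y sides, open towards -x. White foam board 5 mm thick, fixed to the mat. A pencil cross marks the middle of the floor. Origin: centre of the underside, right below the cross; the floor's upper face is 5 mm above it; z up.
- slot_panel: Slotted panel with one wall: floor 120 mm (its x) by 150 mm (its y); one wall 40 mm high along the +x edge, a row of slots through the floor before it (x 26 to 50 mm). White foam board 5 mm thick, fixed to the mat. A pencil cross marks the middle of the floor. Origin: centre of the underside, right below the cross; the floor's upper face is 5 mm above it; z up.
- square_weight: Square weight, not to be used: steel block 48 by 48 mm, 24 mm high, with a black upright knob 20 mm in diameter on top, from 24 to 56 mm above the underside, in the middle. Origin: centre of the underside; z up. Stands on the mat, whose top is at z = 0.003 m.
- glue_bottle: Closed yellow glue bottle standing upright, 48 mm in diameter, 110 mm high, loose; a bystander. Origin: centre of the underside.
- tape_roll: Cardboard-brown roll of tape lying flat, 90 mm outside diameter, 19 mm high, loose; a bystander. Origin: centre of the underside.
Things that resemble listed ones, but are neither listed nor needed, are in the scene too. Leave any red or yellow look-alike of the medium_weight alone.

How it is judged:
By the outcome, as a careful person would: the job done as asked, in the order asked, and still so for the second after the job is handed in, with the robot touching nothing.
It also fails if it takes over 102 s, if anything falls off the work surface, if the arm or the gripper's body presses on something with over 40 N, if the wrist force passes 120 N, or if a joint passes its speed limit or range.

ROBOT

A 6-joint arm with a two-finger parallel gripper is mounted at the origin on the work surface. World frame = base frame: x ahead of the robot, y to its left, z up, the work surface at z = 0. Lengths are in m, angles in rad, forces in N, time in s.
With the tool pointing down it reaches from about 0.375 to 0.9 m from the base axis. Payload 3.1 kg.
Tool frame: the origin (TCP) lies at the very end of the fingers, on their centre line; the grasp point (between the pads) lies 19 mm behind it (grip_depth is the distance from the TCP to the grasp point, in m); z points along the fingers, y is the line along which they close (so a half turn about z gives the same grasp; the last joint's range is limited). The gripper opens to 85 mm and grips with 20 to 120 N. Pads are 22 mm wide; open, the fingers measure 114 mm over their backs; the gripper's body (76 mm by 85 mm) begins 54 mm behind the grasp point. The pads swing forward as they close: fully open they stand 13 mm farther back than shut.
Start: joints at [-1.308, 0.527, 1.433, -0, 1.181, -0.178], TCP at [0.267, -0.565, 0.231] pointing down, gripper open.
Joint ranges: [-3.08, 3.08], [-0.75, 2.2], [0.22, 2.44], [-1.43, 4.57], [0, 2.65], [-2.85, 2.85]. Speed limits (rad/s): [2.79, 2.79, 3.14, 3.14, 3.14, 3.14].

INTERFACE

Orientations are given as a unit quaternion [x, y, z, w].
In Python, from station import * gives the robot as it stands.
- The arm moves only by the tool apply_moves, never from a script. Its argument "plan" is a list of rows, each a list of 7 numbers: the shift along the tool's x, y, z in m, then the turn, a rotation vector about the tool's x, y, z in rad, then the gripper command: -1 is fully open, 1 is shut, values between are in proportion. In form: [[dx, dy, dz, wx, wy, wz, jaw], ...]. A call has 1 to 8 rows; each row shifts and turns the commanded pose from where the row before left it, along the tool's axes as they then stand; what a row does not reach is not made up. A row lasts 1/8 s, in which the tool goes at most 62.5 mm and 10.7 degrees, less where a joint would pass 70% of its speed; a pose out of reach is approached as far as the arm can. A call is refused whole if a number of a shift passes 0.0625 or a number of a turn 0.188, either way. A call with a gripper value outside its range is refused whole. The fingers move at their own pace and stop on an object; "force" is the grip in N (left out, the last holds). Time passes only in rows, so rows that do not move let the fingers close. It gives the time, the measured TCP pose, the force, the opening and the grip force at its end, in the units of the state.
- sense(): the state, without advancing time (a new reading comes with each control period).
- snapshot(name): name is "side" or "top" or "wrist"; returns the picture (384x512x3 uint8, red, green, blue); there is no depth.
- calibration(name): a dict with "camera_matrix" (3x3 intrinsics, pixels), "R" (3x3) and "t" (3): a world point X has camera coordinates R X + t; the wrist camera has in their place "mount" (4x4, takes a point from camera to tool coordinates, whose origin is the TCP and whose axes are the flange's). Camera axes: x right, y down, z forward; pixel columns grow to the right and rows downward; lengths in m; the calibration is good to about 2 mm. The wrist camera is an equidistant fisheye: a pixel r from the principal point sees the ray r / f radians off the axis. A picture is of the moment at which its call begins: read the wrist's pose just before it. calibration takes no time and is no camera call.
- sign_off(): hands the job in; it is judged then, once.
The state is a dict: "t": time; "q": joint angles; "qd": joint speeds; "tau": joint torques, N m; "tcp_pos": TCP position; "tool_rot": TCP orientation; "force": force on the tool from outside, world axes, zero at the start; "ft_torque": the same for the moment, N m; "finger_gap": opening from 0.0 (shut) to 1.0 (fully open); "gripper_force": force on a finger pad.
Only numpy, scipy, OpenCV 4.12 (cv2) and the standard library are available. Lean on these libraries where they do the work, as an engineer would, in place of code of your own. Each camera call takes 0.05 s, during which the arm holds its last target. There are 200 camera calls.

## Working session

There is one attempt and no reset: what is moved stays moved. The work goes in short steps, Python scripts to look and compute and a tool call to move; the robot and the scene stay as the last step left them, time stands still between calls to the robot, and variables do not carry over. Pictures are saved under pics/ and viewed, at most 14 in all, crops included, and the job is handed in when it is done.

Besides the shell and the picture viewer there is one more tool, called after "Request:" in YAML: its name, and indented under it one key for each argument. apply_moves: Moves the arm, as the interface text tells. Its arguments: {"type":"object","properties":{"plan":{"type":"array"},"force":{"type":"number"}},"required":["plan"]}

```bash
mkdir -p pics; python3 - <<'E'
from station import *
import cv2
for n in("top","side"):
    cv2.imwrite(f"pics/{n}0.png",cv2.resize(snapshot(n)[:,:,::-1],(800,600),interpolation=cv2.INTER_CUBIC))
    print(n,calibration(n))
print(calibration("wrist")); print(sense())
E
```

```text
top {'camera_matrix': array([[419.48450384,   0.        , 257.4554413 ],
       [  0.        , 419.48450384, 188.86914706],
       [  0.        ,   0.        ,   1.        ]]), 'R': array([[-0.0230744 , -0.99952074,  0.02063623],
       [-0.99566973,  0.02111639, -0.09053108],
       [ 0.09005193, -0.02263582, -0.9956798 ]]), 't': array([0.0683973 , 0.45118947, 1.3552381 ])}
side {'camera_matrix': array([[376.5904767 ,   0.        , 252.58227025],
       [  0.        , 376.5904767 , 187.87965172],
       [  0.        ,   0.        ,   1.        ]]), 'R': array([[-0.82133747, -0.57041465, -0.00564754],
       [-0.42892707,  0.62407642, -0.6531081 ],
       [ 0.37606692, -0.53399977, -0.75724363]]), 't': array([0.42358481, 0.18039042, 1.19288079])}
{'camera_matrix': array([[297.31863964,   0.        , 251.10448365],
       [  0.        , 297.31863964, 194.86170248],
       [  0.        ,   0.        ,   1.        ]]), 'mount': array([[-7.86096454e-04, -9.49656364e-01, -3.13292472e-01,
         7.98260868e-02],
       [ 9.99999669e-01, -6.81090615e-04, -4.44613802e-04,
        -9.498484
[... 161 characters left out ...]
 1.00000000e+00]])}
{'t': 0.1, 'q': array([-1.30751976e+00,  5.28367149e-01,  1.43374280e+00, -9.24264205e-06,
        1.18141330e+00, -1.78511070e-01]), 'qd': array([ 0.00173355,  0.00017039, -0.00265123, -0.00101022, -0.00052007,
        0.00091767]), 'tau': array([ 6.86747717e-04, -4.43304813e+01, -1.78587055e+01, -9.37783670e-05,
        3.87197564e-03, -1.37926304e-05]), 'tcp_pos': array([ 0.26707414, -0.56436668,  0.23044517]), 'tool_rot': array([ 9.75701162e-01,  2.19103427e-01, -4.51695794e-05, -9.64249854e-04]), 'force': array([ 0.44551114, -0.20267566, -0.28997963]), 'ft_torque': array([-0.01463341,  0.02197216, -0.00844447]), 'gripper_force': 0.0, 'finger_gap': 0.9974978468283267}
```

View pics/top0.png

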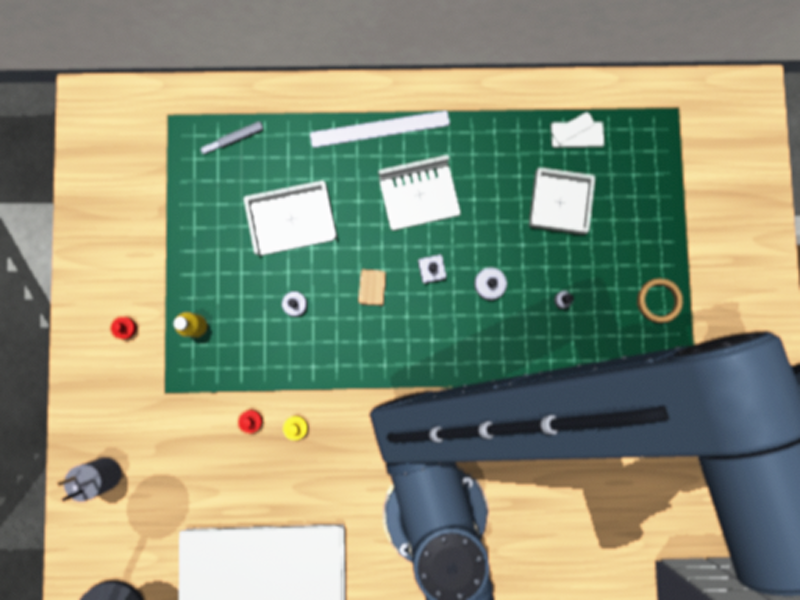

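View pics/side0.png

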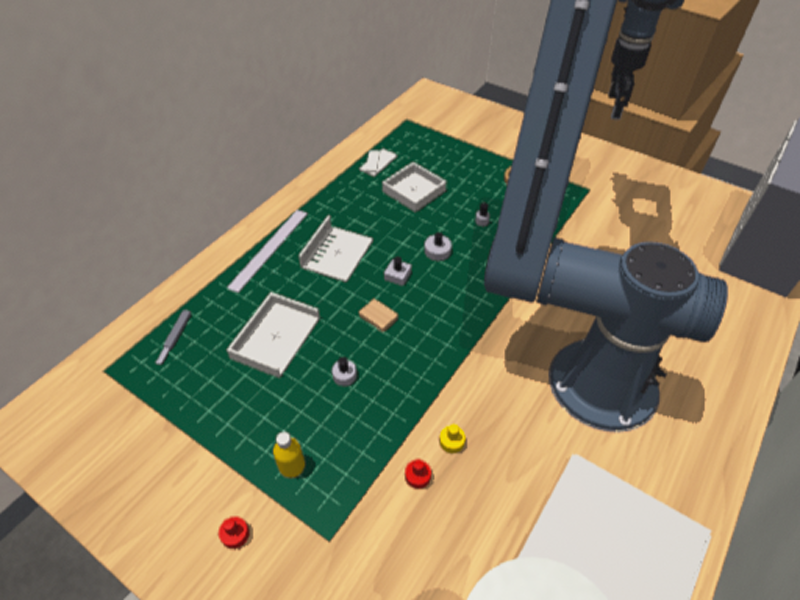

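Top view (800×600 scale): u_tray (291,219), slot_panel (420,194) and box (561,202). Weights: medium (294,303), square (432,268), large (491,283), small (564,299). The pad is at (372,287). The red and yellow look-alikes are at (123,328), (250,421) and (295,428). I'll enlarge two crops to confirm these.

```bash
python3 - <<'E'
from station import *
import cv2
im=snapshot("top")[:,:,::-1]
for n,c0 in(("L",150),("R",268)):
    cv2.imwrite(f"pics/crop{n}.png",cv2.resize(im[98:208,c0:c0+150],None,fx=5,fy=5,interpolation=cv2.INTER_CUBIC))
E
```

```text
(no output)
```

View pics/cropL.png

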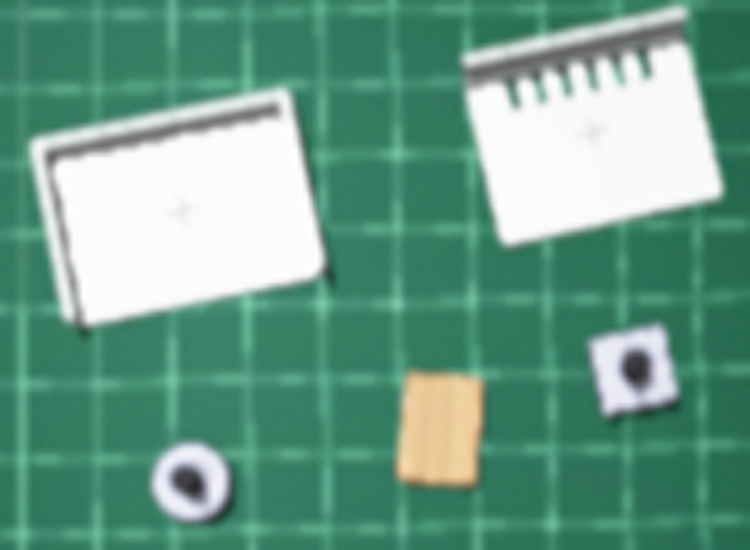

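View pics/cropR.png

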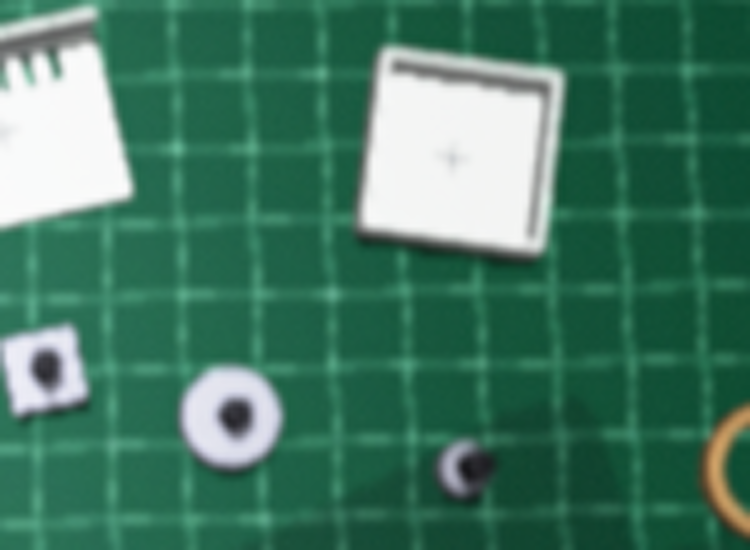

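```bash
cat > h.py <<'E'
from station import *
import numpy as np
from scipy.spatial.transform import Rotation as Rn
def topw(u,v,z):
    c=calibration("top"); d=c["R"].T@np.linalg.inv(c["camera_matrix"])@[u,v,1]; o=-c["R"].T@c["t"]
    return o+d*(z-o[2])/d[2]
def crop(c0,x,y,z): return topw(c0+(x+.5)/5-.5,98+(y+.5)/5-.5,z)
def wristw(u,v,z,s):
    c=calibration("wrist");K=c["camera_matrix"];M=c["mount"]
    a=np.array([u-K[0,2],v-K[1,2]])/K[0,0]; r=np.linalg.norm(a)
    d=np.r_[a/r*np.sin(r),np.cos(r)] if r>1e-9 else np.array([0,0,1.])
    R=Rn.from_quat(s["tool_rot"]).as_matrix()
    d=R@M[:3,:3]@d; o=s["tcp_pos"]+R@M[:3,3]
    return o+d*(z-o[2])/d[2]
def rel(x,y,z):  # needed move in tool axes
    s=sense(); R=Rn.from_quat(s["tool_rot"]).as_matrix()
    yaw=np.degrees(np.arctan2(R[1,1],R[0,1]))
    return np.round(R.T@(np.array([x,y,z])-s["tcp_pos"]),4), "closing-axis yaw deg",round(yaw,1)
E
python3 - <<'E'
from h import *
L,R=150,268
for n,c,x,y,z in[("med",L,191.5,482,.027),("large",R,231.5,417,.027),("small",R,465,468,.027),("smallknob",R,476,465,.059),("largeknob",R,237,413,.059),("medknob",L,190,481,.059),
 ("sq",L,634,372,.027),("pad",L,441,429,.019),("ucross",L,183,210,.008),("slot",L,594,132,.008),("box",R,454,157,.008)]:
    p=crop(c,x,y,z);print(n,p.round(4),np.hypot(*p[:2]).round(3))
P=[crop(L,*q,.019)for q in((407,372),(485,375),(476,487),(397,482))]
print([np.linalg.norm(P[i]-P[(i+1)%4]).round(4)for i in range(4)])
ang=lambda a,b:np.degrees(np.arctan2(b[1]-a[1],b[0]-a[0])).round(1)
print("pad x yaw",ang(P[3],P[0]),ang(P[2],P[1]))
U=[crop(L,*q,.033)for q in((33,140),(292,88))]; print("u y axis",ang(U[1],U[0]),np.linalg.norm(U[1]-U[0]))
U=[crop(L,*q,.043)for q in((462,55),(688,8))]; print("slot y axis",ang(U[1],U[0]),np.linalg.norm(U[1]-U[0]))
U=[crop(R,*q,.033)for q in((382,45),(566,72))]; print("box y axis",ang(U[1],U[0]),np.linalg.norm(U[1]-U[0]))
print(rel(.45,-.2,.25))
E
```

```text
med [0.44   0.2847 0.027 ] 0.524
large [ 0.4739 -0.1269  0.027 ] 0.491
small [ 0.4371 -0.2791  0.027 ] 0.519
smallknob [ 0.4363 -0.2776  0.059 ] 0.517
largeknob [ 0.473  -0.1254  0.059 ] 0.489
medknob [0.4381 0.2811 0.059 ] 0.52
sq [ 0.5061 -0.0048  0.027 ] 0.506
pad [0.472  0.1224 0.019 ] 0.488
ucross [0.6234 0.2916 0.008 ] 0.688
slot [0.6714 0.0164 0.008 ] 0.672
box [ 0.6488 -0.2864  0.008 ] 0.709
[np.float64(0.0513), np.float64(0.0741), np.float64(0.0518), np.float64(0.0728)]
pad x yaw -6.1 -5.7
u y axis 100.6 0.17260425816694205
slot y axis 101.0 0.15207535523809024
box y axis 80.5 0.1237139997006119
(array([ 0.3211, -0.2513, -0.0189]), 'closing-axis yaw deg', np.float64(-64.7))
```

```bash
python3 - <<'E'
from h import *
print(rel(.4365,-.278,.12))
E
```

```text
(array([ 0.2756, -0.1863,  0.1109]), 'closing-axis yaw deg', np.float64(-64.7))
```

Request:
apply_moves:
  plan:
    - [0.04, -0.027, 0.014, 0, 0, 0, 0]
    - [0.04, -0.027, 0.014, 0, 0, 0, 0]
    - [0.04, -0.027, 0.014, 0, 0, 0, 0]
    - [0.04, -0.027, 0.014, 0, 0, 0, 0]
    - [0.04, -0.027, 0.014, 0, 0, 0, 0]
    - [0.04, -0.027, 0.014, 0, 0, 0, 0]
    - [0.036, -0.024, 0.026, 0, 0, 0, 0]
    - [0, 0, 0, 0, 0, 0, 0]
  force: 50

```text
t: 1.15
tcp_pos: [0.4368, -0.2748, 0.1195]
tool_rot: [0.975, 0.221, -0.001, -0.003]
force: [-1.0, -0.5, -0.3]
finger_gap: 0.499
gripper_force: 0.0
```

```bash
cat >> h.py <<'E'
def wpic(n):
    import cv2
    s=sense(); im=snapshot("wrist")[:,:,::-1]
    cv2.imwrite(f"pics/{n}.png",cv2.resize(im,(800,600),interpolation=cv2.INTER_CUBIC))
    np.save(f"pics/{n}.npy",np.r_[s["tcp_pos"],s["tool_rot"]])
    print(s["tcp_pos"].round(4),s["force"].round(1),s["finger_gap"])
def wp(n,x,y,z):
    a=np.load(f"pics/{n}.npy")
    return wristw((x+.5)*.64-.5,(y+.5)*.64-.5,z,dict(tcp_pos=a[:3],tool_rot=a[3:])).round(4)
E
python3 -c "
from h import *
wpic('w1');print(rel(.4365,-.278,.031))"
```

```text
[ 0.4368 -0.2748  0.1195] [-1.  -0.5 -0.3] 0.49906420387053146
(array([-0.0009,  0.0007,  0.0894]), 'closing-axis yaw deg', np.float64(-64.5))
```

View pics/w1.png

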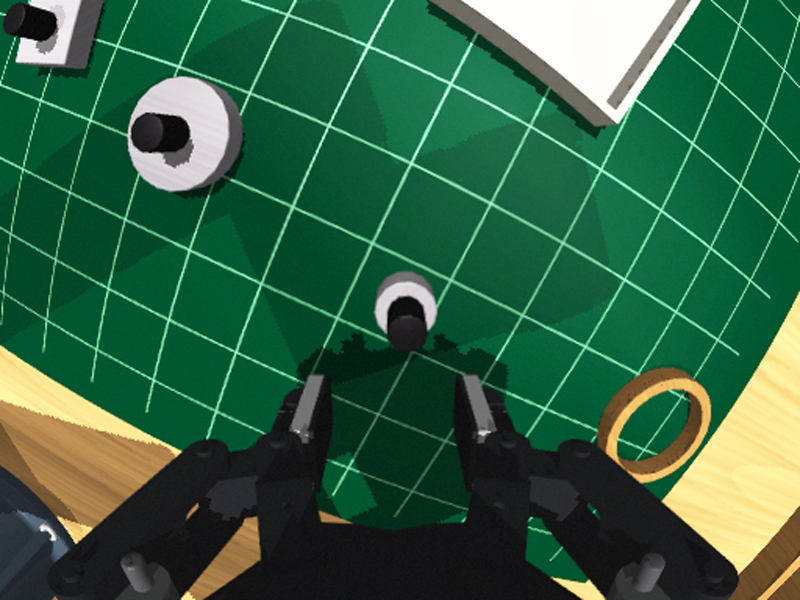

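Wrist view: small weight's disc (406,309), knob top (407,333). Large weight's disc (178,134), knob top (147,132). A round disc of small diameter sits right ahead of the fingers.

```bash
python3 -c "
from h import *
print(wp('w1',406,308,.027),wp('w1',407,334,.059),wp('w1',178,134,.027),wp('w1',148,132,.059))
p=wp('w1',407,334,.059);print(rel(p[0],p[1],.031))"
```

```text
[ 0.4397 -0.2806  0.027 ] [ 0.4378 -0.2813  0.059 ] [ 0.4753 -0.1287  0.027 ] [ 0.4755 -0.1279  0.059 ]
(array([-0.0011,  0.0043,  0.0894]), 'closing-axis yaw deg', np.float64(-64.5))
```

Request:
apply_moves:
  plan:
    - [0, 0.003, 0.03, 0, 0, 0, 0]
    - [0, 0, 0.03, 0, 0, 0, 0]
    - [0, 0, 0.018, 0, 0, 0, 0]
    - [0, 0, 0, 0, 0, 0, 0]

```text
t: 1.7
tcp_pos: [0.4378, -0.2826, 0.0427]
tool_rot: [0.976, 0.218, -0.0, -0.0]
force: [0.6, -0.0, 0.4]
finger_gap: 0.501
gripper_force: 0.0
```

```bash
python3 -c "
from h import *
print(rel(.438,-.2805,.031))"
```

```text
(array([ 0.001 , -0.0018,  0.0117]), 'closing-axis yaw deg', np.float64(-64.8))
```

Request:
apply_moves:
  plan:
    - [0.001, -0.002, 0.0115, 0, 0, 0, 0]
    - [0, 0, 0, 0, 0, 0, 0]
    - [0, 0, 0, 0, 0, 0, 1]
    - [0, 0, 0, 0, 0, 0, 1]
    - [0, 0, 0, 0, 0, 0, 1]
    - [0, 0, 0, 0, 0, 0, 1]

```text
t: 2.45
tcp_pos: [0.4389, -0.2797, 0.0323]
tool_rot: [0.976, 0.219, 0.0, 0.001]
force: [0.5, -0.5, 3.2]
finger_gap: 0.214
gripper_force: 48.8
```

Request:
apply_moves:
  plan:
    - [0, 0, -0.01, 0, 0, 0, 1]
    - [0, 0, -0.04, 0, 0, 0, 1]
    - [0, 0, -0.05, 0, 0, 0, 1]
    - [0, 0, 0, 0, 0, 0, 1]

```text
t: 2.95
tcp_pos: [0.4403, -0.2808, 0.1353]
tool_rot: [0.976, 0.219, 0.002, 0.003]
force: [0.7, -0.1, -1.8]
finger_gap: 0.219
gripper_force: 49.3
```

```bash
python3 -c "
from h import *
print(sense()['finger_gap'],rel(.64,.01,.13))"
```

```text
0.2191407705523052 (array([ 0.3049, -0.1775,  0.0049]), 'closing-axis yaw deg', np.float64(-64.7))
```

Request:
apply_moves:
  plan:
    - [0.04, -0.024, 0, 0, 0, 0, 1]
    - [0.05, -0.029, 0, 0, 0, 0, 1]
    - [0.05, -0.029, 0, 0, 0, 0, 1]
    - [0.05, -0.029, 0, 0, 0, 0, 1]
    - [0.05, -0.029, 0, 0, 0, 0, 1]
    - [0.04, -0.024, 0, 0, 0, 0, 1]
    - [0.025, -0.014, 0, 0, 0, 0, 1]
    - [0, 0, 0, 0, 0, 0, 1]

```text
t: 3.95
tcp_pos: [0.6378, 0.0144, 0.1301]
tool_rot: [0.975, 0.221, -0.001, -0.001]
force: [-0.5, 0.1, -2.3]
finger_gap: 0.215
gripper_force: 49.2
```

Request:
apply_moves:
  plan:
    - [0, 0, 0, 0, 0, 0, 1]
    - [0, 0, 0, 0, 0, 0, 1]

```text
t: 4.2
tcp_pos: [0.6371, 0.011, 0.1312]
tool_rot: [0.976, 0.218, -0.001, -0.0]
force: [0.3, -0.0, -2.1]
finger_gap: 0.219
gripper_force: 49.2
```

```bash
python3 -c "
from h import *
wpic('w2')"
```

```text
[0.6371 0.011  0.1312] [ 0.3 -0.  -2.1] 0.21860164431199183
```

View pics/w2.png

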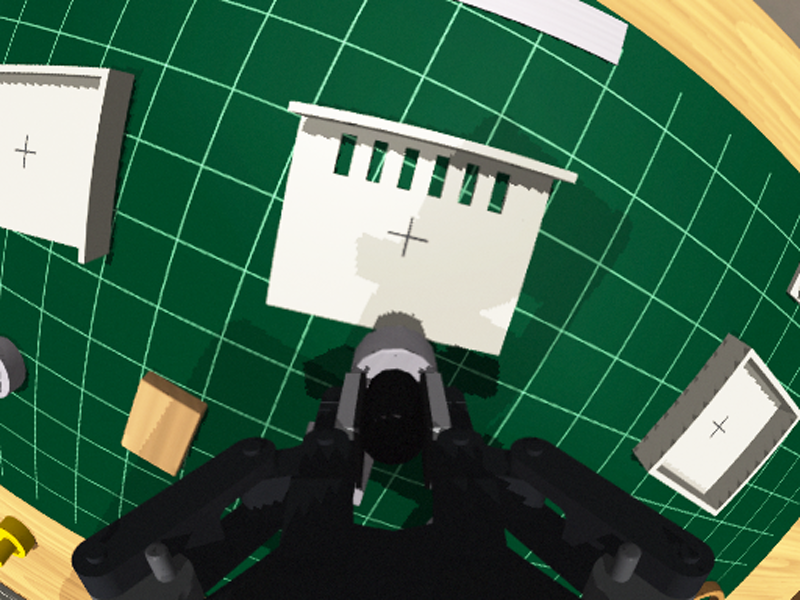

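Wrist view: slot cross (408,238), u_tray cross (26,151), box cross (719,427). The held small weight's disc has its front top edge near (395,349).

```bash
python3 -c "
from h import *
for p in((408,238),(26,151),(719,427)):print(wp('w2',*p,.008))
s=np.load('pics/w2.npy');e=wp('w2',395,349,s[2]-.0293+.024)
R=Rn.from_quat(s[3:]).as_matrix();print('front edge in tool',R.T@(e-s[:3]))
for q in((.6714,.0164),wp('w2',408,238,.008)[:2]):print(rel(*q,.0375))"
```

```text
[0.6702 0.0171 0.008 ]
[0.6227 0.2915 0.008 ]
[ 0.6484 -0.2863  0.008 ]
front edge in tool [0.01472377 0.00079328 0.00530891]
(array([0.0332, 0.0096, 0.094 ]), 'closing-axis yaw deg', np.float64(-64.8))
(array([0.0325, 0.0085, 0.094 ]), 'closing-axis yaw deg', np.float64(-64.8))
```

Request:
apply_moves:
  plan:
    - [0.0345, 0.0085, 0, 0, 0, 0, 1]
    - [0, 0, 0.03, 0, 0, 0, 1]
    - [0, 0, 0.03, 0, 0, 0, 1]
    - [0, 0, 0.02, 0, 0, 0, 1]
    - [0, 0, 0, 0, 0, 0, 1]
    - [0, 0, 0, 0, 0, 0, 1]

```text
t: 5.0
tcp_pos: [0.6738, 0.0187, 0.0528]
tool_rot: [0.976, 0.219, 0.001, 0.0]
force: [-0.1, 0.1, -1.2]
finger_gap: 0.216
gripper_force: 49.3
```

```bash
python3 -c "
from h import *
print(rel(.6708,.0168,.0373),sense()['tool_rot'])"
```

```text
(array([-0.0036,  0.0004,  0.0155]), 'closing-axis yaw deg', np.float64(-64.7)) [9.75745029e-01 2.18907996e-01 9.05361534e-04 3.28550916e-04]
```

Request:
apply_moves:
  plan:
    - [-0.0015, 0, 0.007, 0, 0, 0, 1]
    - [0, 0, 0.004, 0, 0, 0, 1]
    - [0, 0, 0.002, 0, 0, 0, 1]
    - [0, 0, 0, 0, 0, 0, 1]
    - [0, 0, 0, 0, 0, 0, 1]

```text
t: 5.62
tcp_pos: [0.6718, 0.0185, 0.0389]
tool_rot: [0.976, 0.219, 0.0, 0.0]
force: [-0.6, 0.1, -1.3]
finger_gap: 0.214
gripper_force: 49.3
```

Request:
apply_moves:
  plan:
    - [0, 0, 0.001, 0, 0, 0, 1]
    - [0, 0, 0.001, 0, 0, 0, 1]
    - [0, 0, 0, 0, 0, 0, 1]

```text
t: 6.0
tcp_pos: [0.6718, 0.0184, 0.0374]
tool_rot: [0.976, 0.219, 0.0, 0.0]
force: [-0.4, -0.8, 1.9]
finger_gap: 0.214
gripper_force: 49.8
```

Force has switched sign, so the weight is on the floor. I'll release it and rise.

Request:
apply_moves:
  plan:
    - [0, 0, 0, 0, 0, 0, -0.2]
    - [0, 0, 0, 0, 0, 0, -0.2]
    - [0, 0, 0, 0, 0, 0, -0.2]
    - [0, 0, -0.03, 0, 0, 0, 0]
    - [0, 0, -0.05, 0, 0, 0, 0]
    - [0, 0, -0.03, 0, 0, 0, 0]

```text
t: 6.75
tcp_pos: [0.6727, 0.0183, 0.1493]
tool_rot: [0.976, 0.219, 0.002, 0.001]
force: [0.2, 0.4, -0.2]
finger_gap: 0.5
gripper_force: 0.0
```

```bash
python3 -c "
from h import *
wpic('w3');print(rel(.475,-.1278,.13))"
```

```text
[0.6727 0.0183 0.1493] [ 0.2  0.4 -0.2] 0.500045545144043
(array([-0.2433,  0.0463,  0.0216]), 'closing-axis yaw deg', np.float64(-64.7))
```

View pics/w3.png

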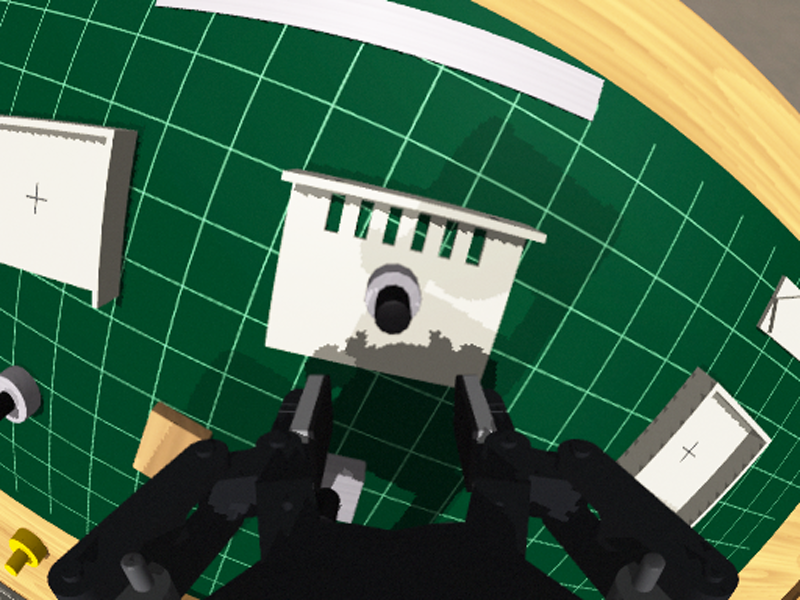

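The small weight stands upright: disc (393,297), knob top (394,318). I'll check its offset and go to the large weight.

```bash
python3 -c "
from h import *
print(wp('w3',393,297,.032),wp('w3',394,319,.064))"
```

```text
[0.672  0.0177 0.032 ] [0.6702 0.0163 0.064 ]
```

Request:
apply_moves:
  plan:
    - [-0.035, 0.006, 0, 0, 0, 0, 0]
    - [-0.045, 0.009, 0, 0, 0, 0, 0]
    - [-0.045, 0.009, 0, 0, 0, 0, 0]
    - [-0.045, 0.009, 0, 0, 0, 0, 0]
    - [-0.045, 0.008, 0.01, 0, 0, 0, 0]
    - [-0.028, 0.005, 0.01, 0, 0, 0, 0]
    - [0, 0, 0, 0, 0, 0, 0]
    - [0, 0, 0, 0, 0, 0, 0]

```text
t: 7.8
tcp_pos: [0.4728, -0.1272, 0.1271]
tool_rot: [0.976, 0.219, 0.001, 0.0]
force: [0.8, 0.5, -0.6]
finger_gap: 0.5
gripper_force: 0.0
```

```bash
python3 -c "
from h import *
wpic('w4');print(rel(.475,-.1278,.032))"
```

```text
[ 0.4728 -0.1272  0.1271] [ 0.8  0.5 -0.6] 0.4997926788588729
(array([0.0013, 0.0014, 0.0951]), 'closing-axis yaw deg', np.float64(-64.7))
```

View pics/w4.png

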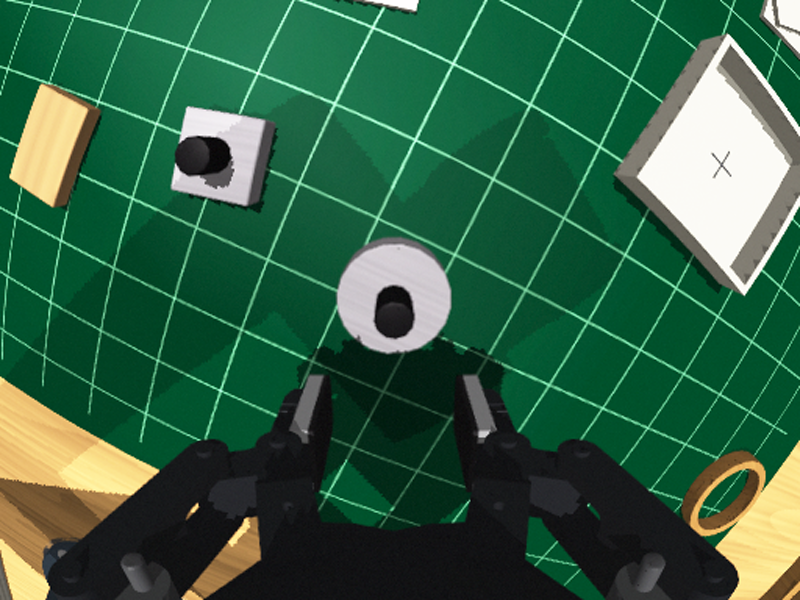

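The round large weight has its disc at (394,299) and knob top at (394,320), well clear of the square one at (222,157). Box cross at (721,165).

```bash
python3 -c "
from h import *
a=wp('w4',394,298,.027);b=wp('w4',394,321,.059);print(a,b,wp('w4',721,165,.008),wp('w4',54,143,.019));m=(a+b)/2;print(rel(m[0],m[1],.032))"
```

```text
[ 0.4764 -0.1263  0.027 ] [ 0.4749 -0.1269  0.059 ] [ 0.6485 -0.2858  0.008 ] [0.4764 0.1145 0.019 ]
(array([0.0024, 0.0006, 0.0951]), 'closing-axis yaw deg', np.float64(-64.7))
```

Request:
apply_moves:
  plan:
    - [0.0025, 0.0005, 0.03, 0, 0, 0, 0]
    - [0, 0, 0.03, 0, 0, 0, 0]
    - [0, 0, 0.025, 0, 0, 0, 0]
    - [0, 0, 0.005, 0, 0, 0, 0]
    - [0, 0, 0, 0, 0, 0, 0]
    - [0, 0, 0, 0, 0, 0, 0]
  force: 70

```text
t: 8.6
tcp_pos: [0.475, -0.1266, 0.0377]
tool_rot: [0.976, 0.219, 0.001, 0.001]
force: [-0.4, -0.2, 0.0]
finger_gap: 0.502
gripper_force: 0.0
```

```bash
python3 -c "
from h import *
print(rel(.4756,-.1267,.032))"
```

```text
(array([0.0004, 0.0004, 0.0057]), 'closing-axis yaw deg', np.float64(-64.7))
```

Request:
apply_moves:
  plan:
    - [0, 0, 0.0055, 0, 0, 0, 0]
    - [0, 0, 0, 0, 0, 0, 1]
    - [0, 0, 0, 0, 0, 0, 1]
    - [0, 0, 0, 0, 0, 0, 1]
    - [0, 0, 0, 0, 0, 0, 1]

```text
t: 9.22
tcp_pos: [0.4744, -0.1268, 0.0317]
tool_rot: [0.976, 0.219, 0.0, 0.0]
force: [-1.0, -2.1, 5.4]
finger_gap: 0.212
gripper_force: 68.3
```

Request:
apply_moves:
  plan:
    - [0, 0, -0.01, 0, 0, 0, 1]
    - [0, 0, -0.03, 0, 0, 0, 1]
    - [0, 0, -0.045, 0, 0, 0, 1]
    - [0, 0, -0.02, 0, 0, 0, 1]
    - [0, 0, 0, 0, 0, 0, 1]

```text
t: 9.85
tcp_pos: [0.4742, -0.1262, 0.1372]
tool_rot: [0.976, 0.219, 0.001, 0.0]
force: [-0.5, 0.4, -7.1]
finger_gap: 0.206
gripper_force: 69.5
```

```bash
python3 -c "
from h import *
print(rel(.6485,-.286,.135))"
```

```text
(array([0.0892, 0.219 , 0.0025]), 'closing-axis yaw deg', np.float64(-64.7))
```

Request:
apply_moves:
  plan:
    - [0.012, 0.029, 0, 0, 0, 0, 1]
    - [0.016, 0.04, 0, 0, 0, 0, 1]
    - [0.016, 0.04, 0, 0, 0, 0, 1]
    - [0.016, 0.04, 0, 0, 0, 0, 1]
    - [0.016, 0.04, 0, 0, 0, 0, 1]
    - [0.013, 0.03, 0, 0, 0, 0, 1]
    - [0, 0, 0, 0, 0, 0, 1]
    - [0, 0, 0, 0, 0, 0, 1]

```text
t: 10.85
tcp_pos: [0.6458, -0.2846, 0.133]
tool_rot: [0.976, 0.219, -0.003, -0.003]
force: [-0.7, 0.5, -6.6]
finger_gap: 0.207
gripper_force: 69.5
```

```bash
python3 -c "
from h import *
wpic('w5');print(rel(.6485,-.286,.037))"
```

```text
[ 0.6458 -0.2846  0.133 ] [-0.7  0.5 -6.6] 0.2067484924130802
(array([0.002 , 0.0031, 0.0966]), 'closing-axis yaw deg', np.float64(-64.7))
```

View pics/w5.png

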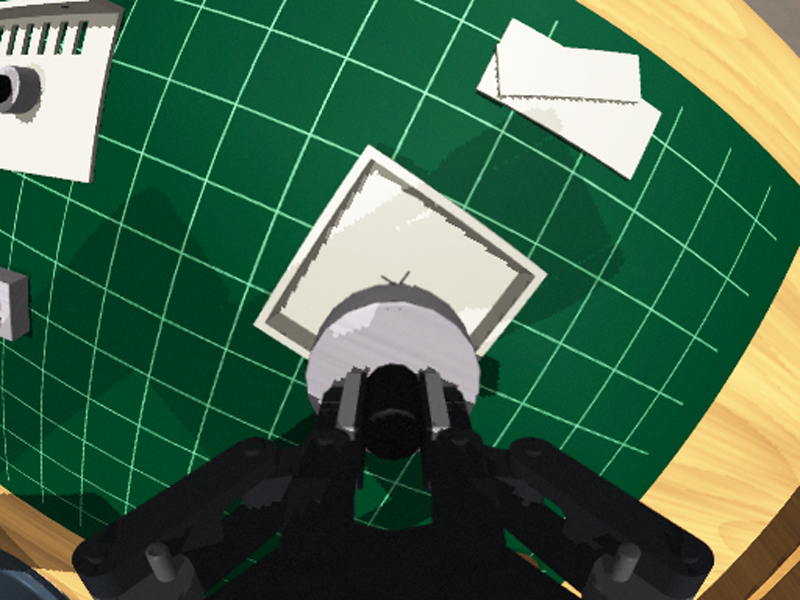

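The held large weight is level over the box, its disc's front top edge at (394,300).

```bash
python3 -c "
from h import *
s=np.load('pics/w5.npy');R=Rn.from_quat(s[3:]).as_matrix()
for y in(298,302):
  e=wp('w5',394,y,s[2]-.0047);print(R.T@(e-s[:3])-[.032,0,0])"
```

```text
[0.00147524 0.00039584 0.00453293]
[0.00013393 0.00042526 0.00453789]
```

Request:
apply_moves:
  plan:
    - [0.001, 0.002, 0.02, 0, 0, 0, 1]
    - [0, 0, 0.03, 0, 0, 0, 1]
    - [0, 0, 0.022, 0, 0, 0, 1]
    - [0, 0, 0, 0, 0, 0, 1]
    - [0, 0, 0, 0, 0, 0, 1]

```text
t: 11.52
tcp_pos: [0.6505, -0.288, 0.0647]
tool_rot: [0.976, 0.219, 0.0, 0.0]
force: [0.5, -1.3, -6.3]
finger_gap: 0.21
gripper_force: 69.6
```

```bash
python3 -c "
from h import *
print(rel(.6485,-.286,.0367))"
```

```text
(array([-0.001 , -0.0027,  0.028 ]), 'closing-axis yaw deg', np.float64(-64.7))
```

Request:
apply_moves:
  plan:
    - [-0.0015, -0.0025, 0.012, 0, 0, 0, 1]
    - [0, 0, 0.008, 0, 0, 0, 1]
    - [0, 0, 0.004, 0, 0, 0, 1]
    - [0, 0, 0, 0, 0, 0, 1]
    - [0, 0, 0, 0, 0, 0, 1]

```text
t: 12.15
tcp_pos: [0.6479, -0.2863, 0.0406]
tool_rot: [0.976, 0.219, 0.0, 0.0]
force: [0.2, -0.2, -6.6]
finger_gap: 0.212
gripper_force: 69.7
```

```bash
python3 -c "
from h import *
print(rel(.6485,-.286,.0367))"
```

```text
(array([ 0.0007, -0.    ,  0.0039]), 'closing-axis yaw deg', np.float64(-64.7))
```

Request:
apply_moves:
  plan:
    - [0, 0, 0.0015, 0, 0, 0, 1]
    - [0, 0, 0.0015, 0, 0, 0, 1]
    - [0, 0, 0.001, 0, 0, 0, 1]
    - [0, 0, 0, 0, 0, 0, 1]
    - [0, 0, 0, 0, 0, 0, 1]

```text
t: 12.78
tcp_pos: [0.6475, -0.2861, 0.0368]
tool_rot: [0.976, 0.219, 0.0, 0.0]
force: [-1.9, 0.7, -2.4]
finger_gap: 0.208
gripper_force: 70.3
```

Request:
apply_moves:
  plan:
    - [0, 0, 0.0007, 0, 0, 0, 1]
    - [0, 0, 0, 0, 0, 0, 1]
    - [0, 0, 0, 0, 0, 0, -0.2]
    - [0, 0, 0, 0, 0, 0, -0.2]
    - [0, 0, 0, 0, 0, 0, -0.2]
    - [0, 0, -0.03, 0, 0, 0, 0]
    - [0, 0, -0.05, 0, 0, 0, 0]
    - [0, 0, -0.03, 0, 0, 0, 0]

```text
t: 13.78
tcp_pos: [0.6488, -0.2869, 0.1482]
tool_rot: [0.976, 0.219, 0.001, 0.001]
force: [-0.4, -0.7, 0.6]
finger_gap: 0.499
gripper_force: 0.0
```

```bash
python3 -c "
from h import *
wpic('w6');print(rel(.472,.12,.15))"
```

```text
[ 0.6488 -0.2869  0.1482] [-0.4 -0.7  0.6] 0.49906378348110153
(array([ 0.013 , -0.4452, -0.0015]), 'closing-axis yaw deg', np.float64(-64.7))
```

View pics/w6.png

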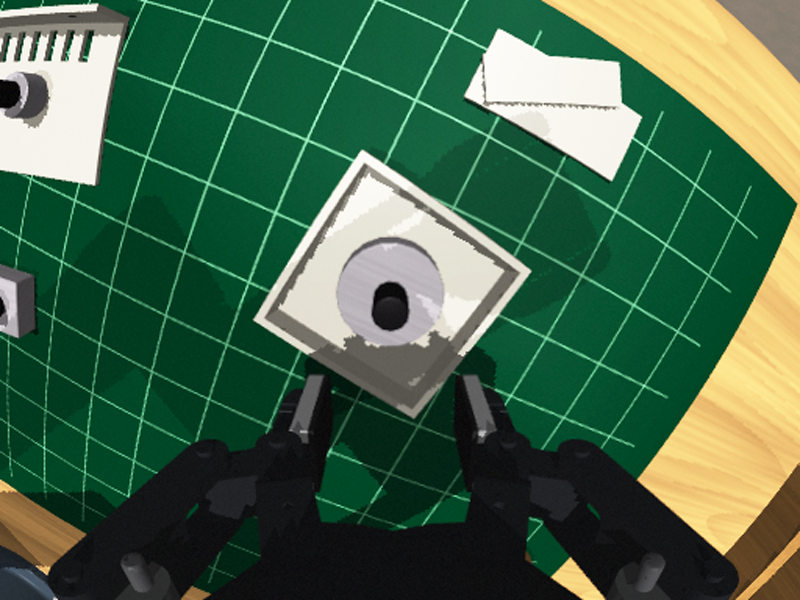

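The large weight stands in the box's middle: disc (391,295). Next is the pad: translate first, then rotate.

Request:
apply_moves:
  plan:
    - [0.002, -0.05, 0, 0, 0, 0, 0.2]
    - [0.002, -0.06, 0, 0, 0, 0, 0]
    - [0.002, -0.06, 0, 0, 0, 0, 0]
    - [0.002, -0.06, 0, 0, 0, 0, -0.5]
    - [0.002, -0.06, 0, 0, 0, 0, -0.8]
    - [0.002, -0.06, 0, 0, 0, 0, -0.8]
    - [0.001, -0.055, 0, 0, 0, 0, -0.8]
    - [0, -0.04, 0, 0, 0, 0, -0.8]

```text
t: 14.82
tcp_pos: [0.4679, 0.1237, 0.1456]
tool_rot: [0.976, 0.22, 0.0, -0.0]
force: [0.7, -0.4, -0.4]
finger_gap: 0.9
gripper_force: 0.0
```

Request:
apply_moves:
  plan:
    - [0, 0, 0, 0, 0, 0.182, -0.8]
    - [0, 0, 0, 0, 0, 0.182, -0.8]
    - [0, 0, 0, 0, 0, 0.182, -0.8]
    - [0, 0, 0, 0, 0, 0, -0.8]
    - [0, 0, 0, 0, 0, 0, -0.8]

```text
t: 15.45
tcp_pos: [0.4691, 0.1217, 0.1455]
tool_rot: [0.999, -0.051, 0.0, 0.0]
force: [-0.2, -0.9, 0.2]
finger_gap: 0.899
gripper_force: 0.0
```

```bash
python3 -c "
from h import *
wpic('w7');print(rel(.472,.12,.15))"
```

```text
[0.4691 0.1217 0.1455] [-0.2 -0.9  0.2] 0.8986596282472553
(array([ 0.003 ,  0.0014, -0.0044]), 'closing-axis yaw deg', np.float64(-95.9))
```

View pics/w7.png

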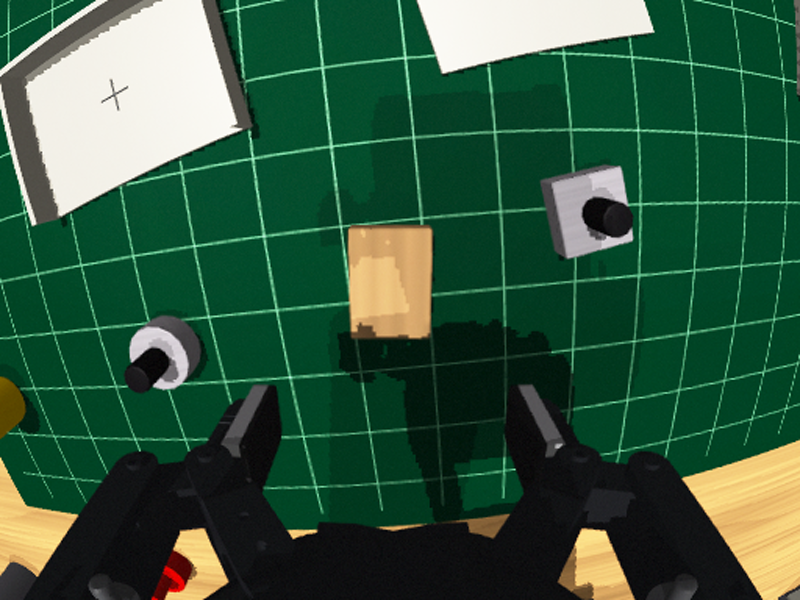

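The pad's top face is square to the fingers, with corners (349,227), (432,227), (431,338) and (350,337). Medium weight: disc (164,355), knob top (139,376). u_tray cross (115,95).

```bash
python3 -c "
from h import *
P=np.array([wp('w7',*q,.019) for q in((349,228),(432,227),(431,338),(350,337))]);c=P.mean(0);print(P,c)
print(wp('w7',164,355,.027),wp('w7',139,376,.059),wp('w7',115,95,.008))
print(rel(c[0],c[1],.0045))"
```

```text
[[0.5099 0.143  0.019 ]
 [0.5055 0.0946 0.019 ]
 [0.4358 0.1007 0.019 ]
 [0.4417 0.1512 0.019 ]] [0.473225 0.122375 0.019   ]
[0.443  0.2793 0.027 ] [0.4431 0.2821 0.059 ] [0.6219 0.2917 0.008 ]
(array([ 0.0039, -0.0011,  0.1411]), 'closing-axis yaw deg', np.float64(-95.9))
```

Request:
apply_moves:
  plan:
    - [0.004, -0.001, 0.03, 0, 0, 0, -0.8]
    - [0, 0, 0.045, 0, 0, 0, -0.8]
    - [0, 0, 0.04, 0, 0, 0, -0.8]
    - [0, 0, 0.012, 0, 0, 0, -0.8]
    - [0, 0, 0, 0, 0, 0, -0.8]
    - [0, 0, 0, 0, 0, 0, -0.8]
  force: 40

```text
t: 16.25
tcp_pos: [0.4741, 0.1224, 0.0198]
tool_rot: [0.999, -0.052, 0.001, -0.0]
force: [-0.1, -0.2, -0.2]
finger_gap: 0.897
gripper_force: 0.0
```

```bash
python3 -c "
from h import *
print(rel(.473,.1224,.0055))"
```

```text
(array([-0.0011,  0.0001,  0.0143]), 'closing-axis yaw deg', np.float64(-95.9))
```

Request:
apply_moves:
  plan:
    - [-0.001, 0, 0.009, 0, 0, 0, -0.8]
    - [0, 0, 0.005, 0, 0, 0, -0.8]
    - [0, 0, 0, 0, 0, 0, 1]
    - [0, 0, 0, 0, 0, 0, 1]
    - [0, 0, 0, 0, 0, 0, 1]
    - [0, 0, 0, 0, 0, 0, 1]
    - [0, 0, 0, 0, 0, 0, 1]

```text
t: 17.12
tcp_pos: [0.4721, 0.1224, 0.0048]
tool_rot: [0.999, -0.052, 0.0, -0.0]
force: [-0.7, -0.5, 4.1]
finger_gap: 0.57
gripper_force: 41.9
```

Request:
apply_moves:
  plan:
    - [0, 0, -0.01, 0, 0, 0, 1]
    - [0, 0, -0.03, 0, 0, 0, 1]
    - [0, 0, -0.045, 0, 0, 0, 1]
    - [0, 0, -0.02, 0, 0, 0, 1]
    - [0, 0, 0, 0, 0, 0, 1]

```text
t: 17.75
tcp_pos: [0.4733, 0.1225, 0.1113]
tool_rot: [0.999, -0.052, 0.002, -0.0]
force: [0.8, 0.3, -0.8]
finger_gap: 0.578
gripper_force: 41.6
```

```bash
python3 -c "
from h import *
print(rel(.6225,.2915,.12))"
```

```text
(array([ 0.1309, -0.1836, -0.008 ]), 'closing-axis yaw deg', np.float64(-96.0))
```

Request:
apply_moves:
  plan:
    - [0.02, -0.03, -0.008, 0, 0, 0, 1]
    - [0.03, -0.04, 0, 0, 0, 0, 1]
    - [0.03, -0.04, 0, 0, 0, 0, 1]
    - [0.03, -0.04, 0, 0, 0, 0, 1]
    - [0.021, -0.034, 0, 0, 0, 0, 1]
    - [0, 0, 0, 0, 0, -0.145, 1]
    - [0, 0, 0, 0, 0, -0.145, 1]
    - [0, 0, 0, 0, 0, 0, 1]

```text
t: 18.75
tcp_pos: [0.6205, 0.2916, 0.1156]
tool_rot: [0.996, 0.092, -0.002, 0.0]
force: [0.4, -1.3, -0.4]
finger_gap: 0.573
gripper_force: 41.6
```

Request:
apply_moves:
  plan:
    - [0, 0, 0.03, 0, 0, 0, 1]
    - [0, 0, 0.03, 0, 0, 0, 1]
    - [0, 0, 0.02, 0, 0, 0, 1]
    - [0, 0, 0, 0, 0, 0, 1]
    - [0, 0, 0, 0, 0, 0, 1]

```text
t: 19.38
tcp_pos: [0.6223, 0.292, 0.0383]
tool_rot: [0.996, 0.092, 0.001, -0.0]
force: [-0.4, 1.4, 0.0]
finger_gap: 0.572
gripper_force: 41.6
```

```bash
python3 -c "
from h import *
wpic('w8');print(rel(.6225,.2915,.0098))"
```

```text
[0.6223 0.292  0.0383] [-0.4  1.4  0. ] 0.5719234043127733
(array([-0.0002,  0.0005,  0.029 ]), 'closing-axis yaw deg', np.float64(-79.4))
```

View pics/w8.png

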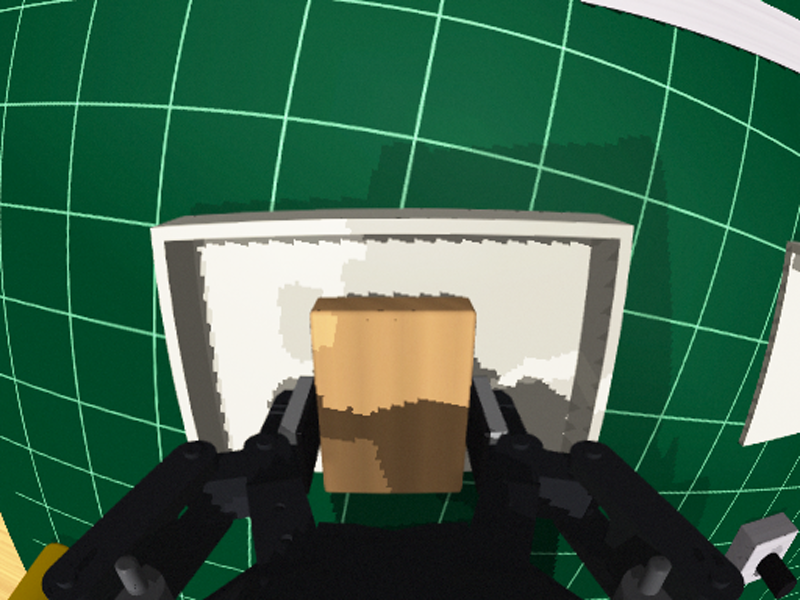

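The pad is held level and square to the tray. Its top-face front edge is at (394,310), its back edge at (394,492).

```bash
python3 -c "
from h import *
s=np.load('pics/w8.npy');R=Rn.from_quat(s[3:]).as_matrix()
for p in((394,311),(394,492)):
  e=wp('w8',*p,s[2]+.0142);print(R.T@(e-s[:3]))"
```

```text
[ 0.03546051  0.00051048 -0.01414807]
[-0.03342032  0.00052721 -0.01425207]
```

Request:
apply_moves:
  plan:
    - [0, 0, 0.012, 0, 0, 0, 1]
    - [0, 0, 0.01, 0, 0, 0, 1]
    - [0, 0, 0.003, 0, 0, 0, 1]
    - [0, 0, 0, 0, 0, 0, 1]
    - [0, 0, 0, 0, 0, 0, 1]

```text
t: 20.05
tcp_pos: [0.6217, 0.2919, 0.0128]
tool_rot: [0.996, 0.093, 0.0, -0.0]
force: [0.4, 0.2, -0.3]
finger_gap: 0.573
gripper_force: 41.6
```

```bash
python3 -c "
from h import *
print(rel(.6225,.2915,.0098))"
```

```text
(array([0.0007, 0.0005, 0.003 ]), 'closing-axis yaw deg', np.float64(-79.4))
```

Request:
apply_moves:
  plan:
    - [0, 0, 0.0015, 0, 0, 0, 1]
    - [0, 0, 0.0015, 0, 0, 0, 1]
    - [0, 0, 0, 0, 0, 0, 1]
    - [0, 0, 0, 0, 0, 0, 1]

```text
t: 20.55
tcp_pos: [0.6217, 0.2919, 0.0099]
tool_rot: [0.996, 0.093, 0.0, -0.0]
force: [-0.3, 0.5, 1.6]
finger_gap: 0.576
gripper_force: 41.9
```

Request:
apply_moves:
  plan:
    - [0, 0, 0.0005, 0, 0, 0, 1]
    - [0, 0, 0, 0, 0, 0, -0.6]
    - [0, 0, 0, 0, 0, 0, -0.6]
    - [0, 0, 0, 0, 0, 0, -0.6]
    - [0, 0, -0.03, 0, 0, 0, -0.6]
    - [0, 0, -0.05, 0, 0, 0, -0.6]
    - [0, 0, -0.05, 0, 0, 0, -0.6]
    - [0, 0, 0, 0, 0, 0, 0]

```text
t: 21.55
tcp_pos: [0.6249, 0.2929, 0.1444]
tool_rot: [0.996, 0.093, 0.005, -0.001]
force: [0.5, -0.2, -0.2]
finger_gap: 0.605
gripper_force: 0.0
```

```bash
python3 -c "
from h import *
wpic('w9');print(rel(.442,.2815,.13))"
```

```text
[0.6249 0.2929 0.1444] [ 0.5 -0.2 -0.2] 0.6045749479577569
(array([-0.1798, -0.0229,  0.0107]), 'closing-axis yaw deg', np.float64(-79.4))
```

View pics/w9.png

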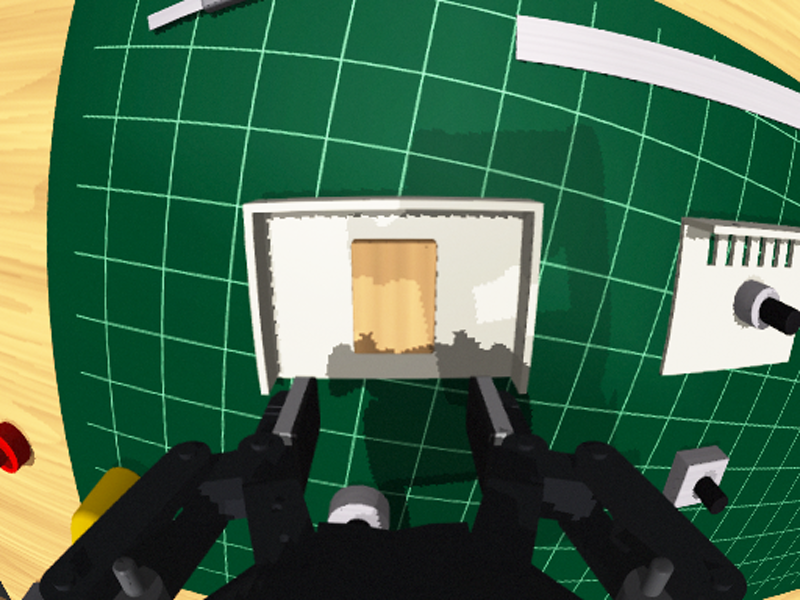

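The pad lies flat and square in the tray, with top corners (352,241), (437,241), (434,353) and (354,352). On to the medium weight, the grey round one.

```bash
python3 -c "
from h import *
print(np.mean([wp('w9',*q,.024) for q in((352,241),(437,241),(434,353),(354,352))],0))"
```

```text
[0.623125 0.2916   0.024   ]
```

Request:
apply_moves:
  plan:
    - [-0.03, -0.004, 0, 0, 0, 0, 0]
    - [-0.045, -0.006, 0, 0, 0, 0, 0]
    - [-0.045, -0.006, 0, 0, 0, 0, 0]
    - [-0.04, -0.005, 0.005, 0, 0, 0, 0]
    - [-0.02, -0.002, 0.005, 0, 0, 0, 0]
    - [0, 0, 0, 0, 0, 0, 0]
    - [0, 0, 0, 0, 0, 0, 0]
  force: 60

```text
t: 22.48
tcp_pos: [0.4415, 0.2813, 0.1286]
tool_rot: [0.996, 0.093, 0.0, -0.0]
force: [0.0, 0.3, 0.9]
finger_gap: 0.504
gripper_force: 0.0
```

```bash
python3 -c "
from h import *
import cv2
wpic('w10');im=cv2.imread('pics/w10.png');h=cv2.cvtColor(im,cv2.COLOR_BGR2HSV)
m=((h[...,1]<45)&(h[...,2]>130)).astype(np.uint8);m[:150]=0;m[420:]=0
for c in sorted(cv2.findContours(m,0,1)[0],key=cv2.contourArea)[-5:]:
  (x,y),r=cv2.minEnclosingCircle(c);print(x,y,r,cv2.contourArea(c),wp('w10',x,y,.027))
print(rel(.441,.282,.032))"
```

```text
[0.4415 0.2813 0.1286] [0.  0.3 0.9] 0.5037435605266506
782.5 285.5 34.677181243896484 1225.0 [0.507  0.0067 0.027 ]
384.75 302.5 42.60658264160156 3352.0 [0.4412 0.2857 0.027 ]
(array([-0.0009, -0.0008,  0.0968]), 'closing-axis yaw deg', np.float64(-79.4))
```

Request:
apply_moves:
  plan:
    - [0, -0.003, 0.03, 0, 0, 0, 0]
    - [0, 0, 0.03, 0, 0, 0, 0]
    - [0, 0, 0.025, 0, 0, 0, 0]
    - [0, 0, 0.005, 0, 0, 0, 0]
    - [0, 0, 0, 0, 0, 0, 0]
    - [0, 0, 0, 0, 0, 0, 0]

```text
t: 23.28
tcp_pos: [0.4408, 0.2844, 0.04]
tool_rot: [0.996, 0.093, 0.001, -0.0]
force: [-0.6, 0.2, -0.3]
finger_gap: 0.5
gripper_force: 0.0
```

```bash
python3 -c "
from h import *
print(rel(.441,.2845,.032))"
```

```text
(array([ 0.0002, -0.0001,  0.008 ]), 'closing-axis yaw deg', np.float64(-79.4))
```

Request:
apply_moves:
  plan:
    - [0, 0, 0.008, 0, 0, 0, 0]
    - [0, 0, 0, 0, 0, 0, 0]
    - [0, 0, 0, 0, 0, 0, 1]
    - [0, 0, 0, 0, 0, 0, 1]
    - [0, 0, 0, 0, 0, 0, 1]
    - [0, 0, 0, 0, 0, 0, 1]

```text
t: 24.02
tcp_pos: [0.4399, 0.2843, 0.0313]
tool_rot: [0.996, 0.093, 0.0, -0.0]
force: [0.3, 1.3, 2.3]
finger_gap: 0.217
gripper_force: 58.6
```

Request:
apply_moves:
  plan:
    - [0, 0, -0.01, 0, 0, 0, 1]
    - [0, 0, -0.03, 0, 0, 0, 1]
    - [0, 0, -0.045, 0, 0, 0, 1]
    - [0, 0, -0.025, 0, 0, 0, 1]
    - [0, 0, 0, 0, 0, 0, 1]

```text
t: 24.65
tcp_pos: [0.4408, 0.2844, 0.143]
tool_rot: [0.996, 0.093, 0.002, -0.001]
force: [-0.1, -0.7, -4.0]
finger_gap: 0.212
gripper_force: 59.1
```

```bash
python3 -c "
from h import *
print(rel(.623,.2916,.14))"
```

```text
(array([0.1803, 0.0266, 0.0037]), 'closing-axis yaw deg', np.float64(-79.4))
```

```bash
python3 -c "
from h import *
import cv2
wpic('w11');im=cv2.imread('pics/w11.png');h=cv2.cvtColor(im,cv2.COLOR_BGR2HSV)
print([(y,*h[y,395,1:]) for y in range(296,366,3)])
s=np.load('pics/w11.npy');R=Rn.from_quat(s[3:]).as_matrix()
for y in range(310,350,5): print(y,(R.T@(wp('w11',395,y,s[2]-.0043)-s[:3])-[.024,0,0]).round(4))"
```

```text
[0.4408 0.2844 0.143 ] [-0.1 -0.7 -4. ] 0.2117832493848674
[(296, np.uint8(235), np.uint8(78)), (299, np.uint8(208), np.uint8(38)), (302, np.uint8(196), np.uint8(43)), (305, np.uint8(14), np.uint8(92)), (308, np.uint8(11), np.uint8(94)), (311, np.uint8(8), np.uint8(96)), (314, np.uint8(11), np.uint8(95)), (317, np.uint8(11), np.uint8(95)), (320, np.uint8(8), np.uint8(98)), (323, np.uint8(11), np.uint8(113)), (326, np.uint8(6), np.uint8(203)), (329, np.uint8(8), np.uint8(183)), (332, np.uint8(9), np.uint8(190)), (335, np.uint8(9), np.uint8(190)), (338, np.uint8(11), np.uint8(186)), (341, np.uint8(8), np.uint8(183)), (344, np.uint8(7), np.uint8(182)), (347, np.uint8(8), np.uint8(188)), (350, np.uint8(8), np.uint8(188)), (353, np.uint8(5), np.uint8(186)), (356, np.uint8(10), np.uint8(185)), (359, np.uint8(7), np.uint8(181)), (362, np.uint8(13), np.uint8(152)), (365, np.uint8(18), np.uint8(14))]
310 [0.0054 0.0009 0.0044]
315 [0.0036 0.0009 0.0044]
320 [0.0018 0.0009 0.0044]
325 [0.     0.0009 0.0044]
330 [-0.0018  0.0009  0.0044]
335 [-0.0037  0.0009  0.0044]
340 [-0.0055  0.0009  0.0043]
345 [-0.0073  0.0009  0.0043]
```

Edge at row 324, so the weight is centred in the grip. I'll carry it over the pad.

Request:
apply_moves:
  plan:
    - [0.03, 0.004, 0, 0, 0, 0, 1]
    - [0.045, 0.007, 0, 0, 0, 0, 1]
    - [0.045, 0.007, 0, 0, 0, 0, 1]
    - [0.04, 0.006, 0, 0, 0, 0, 1]
    - [0.02, 0.003, 0, 0, 0, 0, 1]
    - [0, 0, 0.03, 0, 0, 0, 1]
    - [0, 0, 0.03, 0, 0, 0, 1]
    - [0, 0, 0, 0, 0, 0, 1]

```text
t: 25.7
tcp_pos: [0.6175, 0.2894, 0.0755]
tool_rot: [0.996, 0.093, -0.006, 0.001]
force: [-0.2, -0.3, -3.3]
finger_gap: 0.213
gripper_force: 58.9
```

Request:
apply_moves:
  plan:
    - [0, 0, 0.005, 0, 0, 0, 1]
    - [0, 0, 0, 0, 0, 0, 1]

```text
t: 25.95
tcp_pos: [0.6221, 0.291, 0.0766]
tool_rot: [0.996, 0.093, 0.0, -0.0]
force: [1.1, 0.7, -3.8]
finger_gap: 0.216
gripper_force: 59.0
```

```bash
python3 -c "
from h import *
print(rel(.6228,.2916,.0523))"
```

```text
(array([ 0.0008, -0.0005,  0.0243]), 'closing-axis yaw deg', np.float64(-79.4))
```

Request:
apply_moves:
  plan:
    - [0.0005, -0.0005, 0.01, 0, 0, 0, 1]
    - [0, 0, 0.007, 0, 0, 0, 1]
    - [0, 0, 0.004, 0, 0, 0, 1]
    - [0, 0, 0, 0, 0, 0, 1]
    - [0, 0, 0, 0, 0, 0, 1]

```text
t: 26.58
tcp_pos: [0.6223, 0.2914, 0.0553]
tool_rot: [0.996, 0.093, 0.0, -0.0]
force: [0.6, -0.2, -2.8]
finger_gap: 0.218
gripper_force: 59.0
```

```bash
python3 -c "
from h import *
print(rel(.6228,.2916,.0523))"
```

```text
(array([ 0.0005, -0.0001,  0.003 ]), 'closing-axis yaw deg', np.float64(-79.4))
```

Request:
apply_moves:
  plan:
    - [0, 0, 0.0015, 0, 0, 0, 1]
    - [0, 0, 0.0015, 0, 0, 0, 1]
    - [0, 0, 0, 0, 0, 0, 1]
    - [0, 0, 0, 0, 0, 0, 1]

```text
t: 27.08
tcp_pos: [0.6223, 0.2914, 0.0524]
tool_rot: [0.996, 0.093, 0.0, -0.0]
force: [-0.8, 0.0, -1.4]
finger_gap: 0.212
gripper_force: 59.2
```

Request:
apply_moves:
  plan:
    - [0, 0, 0.0006, 0, 0, 0, 1]
    - [0, 0, 0, 0, 0, 0, 1]
    - [0, 0, 0, 0, 0, 0, 1]

```text
t: 27.45
tcp_pos: [0.6223, 0.2915, 0.0523]
tool_rot: [0.996, 0.093, 0.0, -0.0]
force: [-2.0, -0.8, 5.7]
finger_gap: 0.213
gripper_force: 59.9
```

It's resting on the pad. Release and rise.

Request:
apply_moves:
  plan:
    - [0, 0, 0, 0, 0, 0, -0.2]
    - [0, 0, 0, 0, 0, 0, -0.2]
    - [0, 0, 0, 0, 0, 0, -0.2]
    - [0, 0, -0.03, 0, 0, 0, 0]
    - [0, 0, -0.05, 0, 0, 0, 0]
    - [0, 0, -0.04, 0, 0, 0, 0]
    - [0, 0, 0, 0, 0, 0, 0]
    - [0, 0, 0, 0, 0, 0, 0]

```text
t: 28.45
tcp_pos: [0.6215, 0.2912, 0.1708]
tool_rot: [0.996, 0.093, -0.001, 0.0]
force: [-0.7, -0.6, 0.1]
finger_gap: 0.494
gripper_force: 0.0
```

```bash
python3 -c "
from h import *
wpic('w12')"
```

```text
[0.6215 0.2912 0.1708] [-0.7 -0.6  0.1] 0.4940544150420226
```

View pics/w12.png

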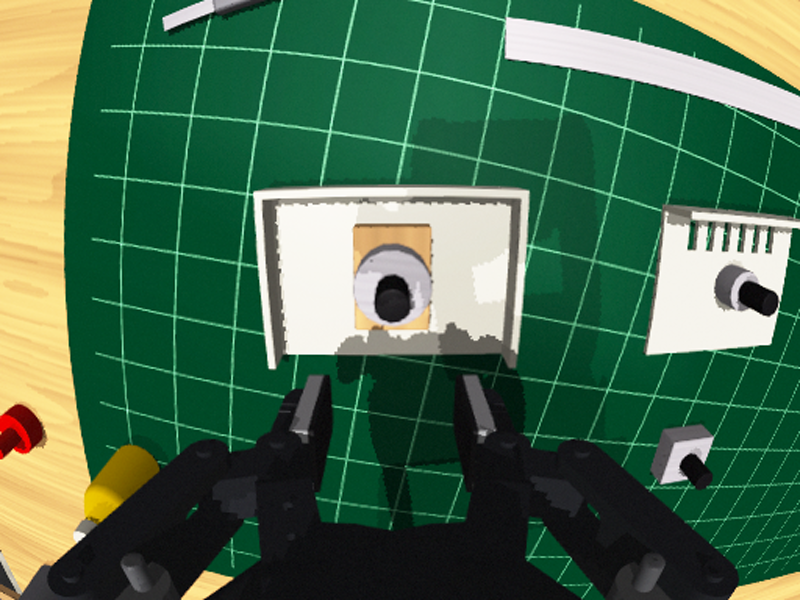

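The medium weight stands at (392,288) in the middle of the pad, which lies flat in the tray. The small weight is still upright at (740,288), and the square weight and bottle haven't been touched.

```bash
python3 -c "
from station import *
print(sign_off())"
```

```text
the job is handed in; nothing more can be done
None
```

The job is handed in after about 28 s of robot time: the large, small and medium weights and the pad stand within about 2 mm of their marks by my camera measurements, and the square weight, glue bottle and tape were never touched.

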